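Wedge the block tight in the jig

ROBOT

A 6-joint arm with a two-finger parallel gripper is mounted at the origin on a cart in front of the work surface, level with it; the furniture and walls round the work are solid. World frame = base frame: x ahead of the robot, y to its left, z up, the work surface at z = 0. Lengths are in m, angles in rad, forces in N, time in s.
With the tool pointing down it reaches from about 0.275 to 1 m from the base axis. Payload 8.4 kg.
Tool frame: the origin (TCP) lies on the centre line of the jaws, within the pads' length; the fingertips stand 8 mm ahead of it and the grasp point (between the pads) lies 11 mm behind it; z points along the fingers, y is the line along which they close (so a half turn about z gives the same grasp; the last joint's range is limited). The gripper opens to 85 mm and grips with 20 to 120 N. Pads are 22 mm wide; open, the fingers measure 114 mm over their backs; the gripper's body (76 mm by 85 mm) begins 54 mm behind the grasp point. The pads swing forward as they close: fully open they stand 13 mm farther back than shut.
Start: joints at [1.33, 0.353, 1.633, -0, 1.155, -0.002], TCP at [0.148, 0.607, 0.239] pointing down, gripper open.
Joint ranges: [-2.63, 2.63], [-0.92, 2.1], [0.06, 2.66], [-1.3, 4.44], [0, 2.69], [-3.02, 3.02]. Speed limits (rad/s): [2.22, 2.22, 2.79, 3.14, 3.14, 3.14].

INTERFACE

Orientations are given as a unit quaternion [w, x, y, z].
In Python, from station import ctrl, eyes, ticket, telemetry gives the robot as it stands. Calls block until the motion is done:
- ctrl.move_ptp(position, orientation): joint-space move of the TCP to a pose.
- ctrl.move_linear(position, rotation=None, max_speed=0.15): straight line of the TCP; rotation=None keeps the orientation; max_speed is the mean speed in m/s.
- ctrl.goto_joints(angles): joint-space move.
- ctrl.gripper_to(opening, grip_force=None): finger opening in m; grip_force is the grip in N (None keeps the last); returns when the fingers have stopped.
- ctrl.sleep(seconds).
- ctrl.ik(position, orientation): joint angles nearest the present ones, or None.
- eyes.read_camera(name): name is "scene" or "top" or "wrist"; returns the picture (420x560x3 uint8, red, green, blue); there is no depth.
- eyes.camera_model(name): a dict with "fx", "fy", "cx", "cy" (pixels), "R" (3x3) and "t" (3): a world point X has camera coordinates R X + t. Camera axes: x right, y down, z forward; pixel columns grow to the right and rows downward; lengths in m; the calibration is good to about 2 mm. A picture is of the moment at which its call begins: read the wrist's pose just before it. camera_model takes no time and is no camera call; for the wrist camera it gives the pose at the moment of the call.
A pose or a line that the arm cannot do raises ctrl.PlanningError and nothing moves.
- ticket.close_job(): hands the job in; it is judged then, once.
Readings, each from a call of its own:
- telemetry.get_clock(): time.
- telemetry.get_joints(): joint angles.
- telemetry.get_joint_vel(): joint speeds.
- telemetry.get_joint_torque(): joint torques, N m.
- telemetry.get_tool_pos(): TCP position.
- telemetry.get_eef_rot(): TCP orientation.
- telemetry.get_force(): force on the tool from outside, world axes, zero at the start.
- telemetry.get_moment(): the same for the moment, N m.
- telemetry.get_grip_width(): finger opening in m.
- telemetry.get_gripper_force(): force on a finger pad.
Only numpy, scipy, OpenCV 4.12 (cv2) and the standard library are available. Lean on these libraries where they do the work, as an engineer would, in place of code of your own. Each camera call takes 0.05 s, during which the arm holds its last target. There are 200 camera calls.

TASK

Lock the grey steel block in the blue-and-grey jig: take the orange-headed wedge out of its wooden rack, start it point down in the slot between the block and the sloping stop (yellow patch, which marks the sloping side, towards the stop), and tap or press it down until it jams tight and holds the block square against the blue fence on its own. How far it goes in is different every time, so feel for it: a push of about 20 N makes it hold, and one of more than about 25 N would bruise the block. Then let go and stand clear, leaving the other things on the bench where they are.

Things in the scene. Friction and masses are not known exactly. Their poses are not given: they have to be found in the camera images.
- jig: Jig fixed to the bench: grey base plate 170 x 110 mm, 12 mm thick; origin at the centre of its underside, z up. The blue fence (49 mm above the plate, 90 mm long in y) has its working face at x = +40.4 mm, facing -x. The stop (blue, with a bare steel face on stiff springs, 60 N/mm) stands on the -x side of the block, centred on y = 0, 40 mm wide in y, top at z = 63 mm.
- jig_slot (a point): Middle of the top of the slot between block and stop (fixed point of the jig, z = 63 mm, level with the block's top). The stop's face leans away from the block (to -x) going up, 1 mm in 5 mm. The stop's setting differs each time and is not reported: with the block against the fence the slot is 11 to 17 mm wide at its top, so a tight wedge has its point 15 to 48 mm down.
- block_center (a point): Centre of the grey drilled steel block, 25.4 x 76.2 x 50.8 mm (x, y, z; axes along the jig's), 0.75 kg, loose, standing on the base plate. It starts up to 1 mm short of the fence; home, its centre is at x = +27.7 mm in the jig's frame. Its top is 25.4 mm above this point, its slot face 12.7 mm towards -x.
- wedge_head (a point): Centre of the wedge's orange head, 22 x 36 x 42 mm (x, y, z; z up, point down): top 21 mm above, underside 21 mm below; gripped across the 36 mm (y). +x side of wedge: straight, at x = +11 mm, goes against the block. -x side: sloping, yellow patch, goes against the stop. 0.11 to 0.18 kg. Friction in the slot about 0.3: once jammed it stays. The stop gives, so it sinks a little more as the push grows.
- wedge_tip (a point): Wedge point, 91 mm below the head's centre. The steel taper is 70 mm long, 24 mm wide in y; from x = +11 mm (straight side) its thickness is 22 mm at the head, 1 mm less every 5 mm down, 9 mm at 5 mm above the point; the last 5 mm is a nose 4 mm thick (x = +4.5 to +8.5 mm).
- rack: Wooden rack fixed to the bench, 90 x 100 mm; origin at the centre of its underside. The wedge hangs upright through the opening in its top board (80 mm above the bench, level with the head's underside), with its x and y along the rack's.
- mug: Bystander, leave alone: green mug with a handle.
- oiler: Bystander, leave alone: red oil can with a bent spout.
- log_book: Bystander, leave alone: closed dark green book.
- tape: Bystander, leave alone: roll of masking tape lying flat.
- torch: Bystander, leave alone: black pocket torch.
- screwdriver: Bystander, leave alone: red-handled screwdriver.
- spare_block: Bystander, leave alone: second grey drilled steel block, standing free on the bench.
There are look-alikes about, which are no part of the job. What is shaped like the part that bears wedge_head but purple is not meant.

How it is judged:
By the outcome, as a careful person would: the job done as asked, in the order asked, and still so for the second after the job is handed in, with the robot touching nothing.
It also fails if it takes over 51 s, if anything falls off the work surface, if the arm or the gripper's body presses on something with over 40 N, if the wrist force passes 120 N, or if a joint passes its speed limit or range.

## Working session

There is one attempt and no reset: what is moved stays moved. The work goes in short steps, each a Python script; the robot and the scene stay as the last script left them, time stands still between calls to the robot, and variables do not carry over. Pictures are saved under pics/ and viewed, at most 10 in all, crops included, and the job is handed in when it is done.

```bash
ls; mkdir -p pics; python3 - <<'E'
from station import ctrl, eyes, ticket, telemetry
import cv2
for n in ("scene","top"):
    cv2.imwrite(f"pics/{n}0.png", cv2.resize(eyes.read_camera(n)[:,:,::-1],(800,600),interpolation=cv2.INTER_CUBIC))
    m=eyes.camera_model(n); print(n,m)
print(telemetry.get_clock(),telemetry.get_force(),telemetry.get_eef_rot())
E
```

```text
pics
scene {'fx': 438.0916392585094, 'fy': 438.0916392585094, 'cx': 279.81220284701203, 'cy': 204.20019338569531, 'R': array([[ 0.66360338, -0.74804585, -0.00761264],
       [-0.55603492, -0.48640866, -0.6739672 ],
       [ 0.50045551,  0.4514798 , -0.73872205]]), 't': array([-0.33863793,  0.37129448,  0.98990226])}
top {'fx': 536.7070468632054, 'fy': 536.7070468632054, 'cx': 283.1576381860784, 'cy': 209.8104505969356, 'R': array([[-0.00371279, -0.99995797,  0.00838261],
       [-0.99700135,  0.0030536 , -0.0773239 ],
       [ 0.07729505, -0.00864456, -0.99697079]]), 't': array([0.01329643, 0.51998867, 1.96868007])}
0.1 [ 0.43966504  0.00551255 -0.15137858] [-6.78725645e-05  1.19147585e-01  9.92876342e-01 -6.46668992e-04]
```

View pics/scene0.png

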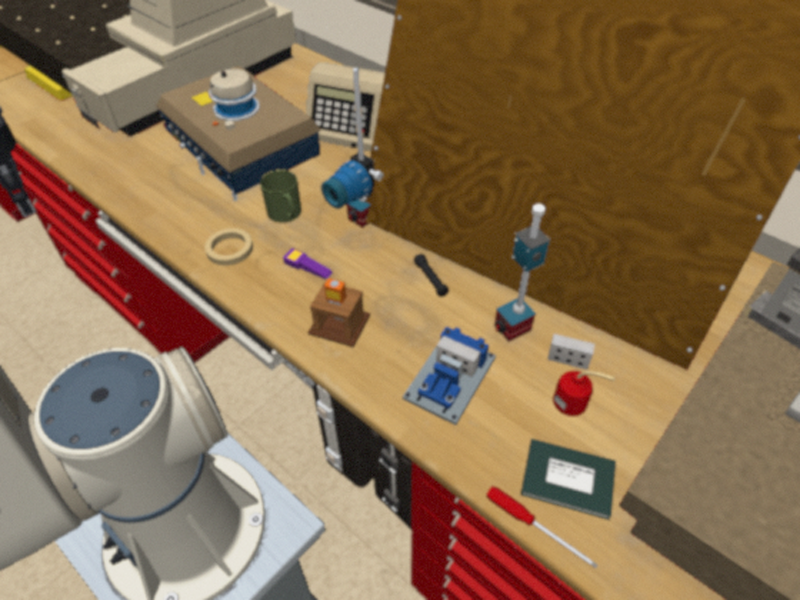

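View pics/top0.png

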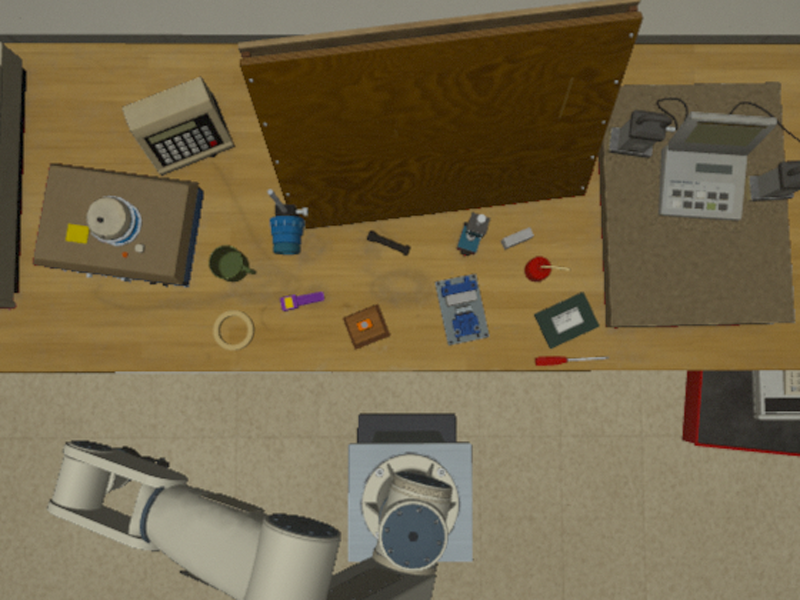

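The scene picture shows the orange wedge head in the rack at (335,292) and the jig at (450,372). In the top picture they are at (365,325) and (462,309), the same 800 px scale. The purple decoy lies at (302,300). Next I'll localise both and move the wrist camera over them.

```bash
cat > h.py <<'E'
from station import ctrl, eyes, ticket, telemetry
import cv2, numpy as np
from scipy.spatial.transform import Rotation as Ro
def px2w(m,u,v,z):
    d=m["R"].T@np.array([(u-m["cx"])/m["fx"],(v-m["cy"])/m["fy"],1]); c=-m["R"].T@m["t"]
    return c+d*(z-c[2])/d[2]
def w2px(m,X):
    p=m["R"]@np.asarray(X)+m["t"]; return np.array([m["fx"]*p[0]/p[2]+m["cx"],m["fy"]*p[1]/p[2]+m["cy"]])
def quat(yaw):  # tool down; tool y axis along world direction angle yaw
    y=np.array([np.cos(yaw),np.sin(yaw),0]); z=np.array([0,0,-1.]); x=np.cross(y,z)
    q=Ro.from_matrix(np.c_[x,y,z]).as_quat(); return [q[3],q[0],q[1],q[2]]
E
python3 - <<'E'
from h import *
m=eyes.camera_model("top"); s=.7
print("wedge top",px2w(m,365*s,325*s,.122)); 
for c in [(437,281),(477,275),(488,338),(448,345)]: print("jig",px2w(m,c[0]*s,c[1]*s,.012))
for c in [(344,317),(379,305),(390,334),(355,348)]: print("rack",px2w(m,c[0]*s,c[1]*s,.08))
w=eyes.camera_model("wrist"); q=telemetry.get_eef_rot(); T=Ro.from_quat([q[1],q[2],q[3],q[0]]).as_matrix()
print("cam in tool", T.T@(-w["R"].T@w["t"]-telemetry.get_tool_pos())); print(w["R"]@T, w["fx"],w["cx"],w["cy"])
print(Ro.from_matrix(T).as_matrix().round(2))
E
```

```text
wedge top [0.4502464  0.10957898 0.122     ]
jig [ 0.56943231 -0.07352591  0.012     ]
jig [ 0.58488844 -0.17819745  0.012     ]
jig [ 0.42031634 -0.20497081  0.012     ]
jig [ 0.40253796 -0.10090223  0.012     ]
rack [0.47238098 0.16406607 0.08      ]
rack [0.50229411 0.07622457 0.08      ]
rack [0.42934413 0.0487446  0.08      ]
rack [0.39463521 0.13637758 0.08      ]
cam in tool [ 0.07012727 -0.00046086 -0.13457327]
[[-3.75940838e-04  9.99998766e-01 -1.52514868e-03]
 [-9.60723595e-01 -7.84414053e-04 -2.77505962e-01]
 [-2.77506816e-01  1.36092050e-03  9.60722704e-01]] 347.37347768990867 276.99663214246704 204.90710846243167
[[-0.97  0.24 -0.  ]
 [ 0.24  0.97 -0.  ]
 [-0.   -0.   -1.  ]]
```

```bash
python3 - <<'E'
from h import *
import pickle
D={}
for n,p,y in (("jig",[.50,-.137,.27],99.5),("wedge",[.45,.109,.28],109)):
    ctrl.move_ptp(p,quat(np.radians(y))); D[n]=eyes.camera_model("wrist")
    im=eyes.read_camera("wrist"); cv2.imwrite(f"pics/{n}_raw.png",im[:,:,::-1])
    cv2.imwrite(f"pics/{n}1.png",cv2.resize(im[:,:,::-1],(800,600),interpolation=cv2.INTER_CUBIC))
    print(telemetry.get_clock(),telemetry.get_tool_pos(),telemetry.get_joints())
pickle.dump(D,open("D.pkl","wb"))
E
```

```text
3.05 [ 0.50019483 -0.13647058  0.26997546] [-2.69315183e-01  1.56186504e-01  1.82420355e+00  1.18069906e-04
  1.16123201e+00 -2.00672368e+00]
4.0833 [0.45046361 0.10817708 0.27997602] [ 2.32770334e-01  5.43238741e-02  1.91696828e+00 -4.88631263e-04
  1.17016533e+00 -1.66856688e+00]
```

View pics/jig1.png

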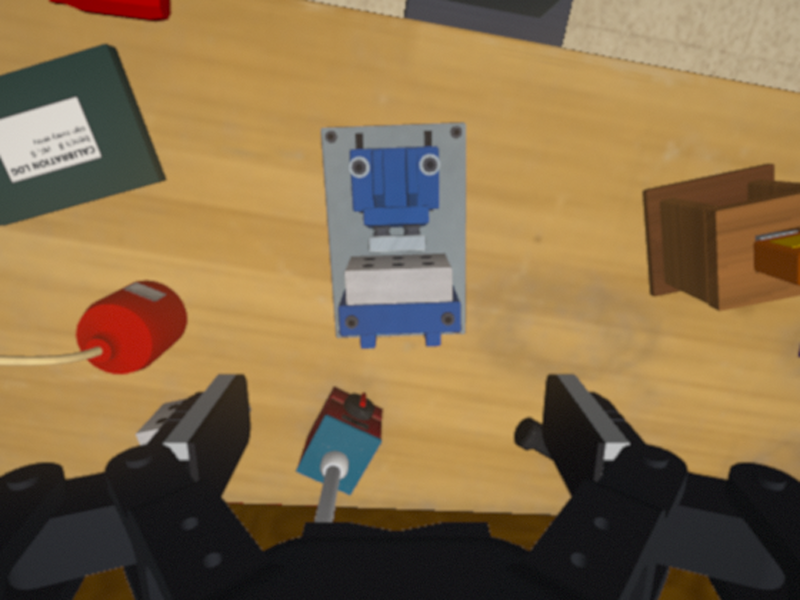

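View pics/wedge1.png

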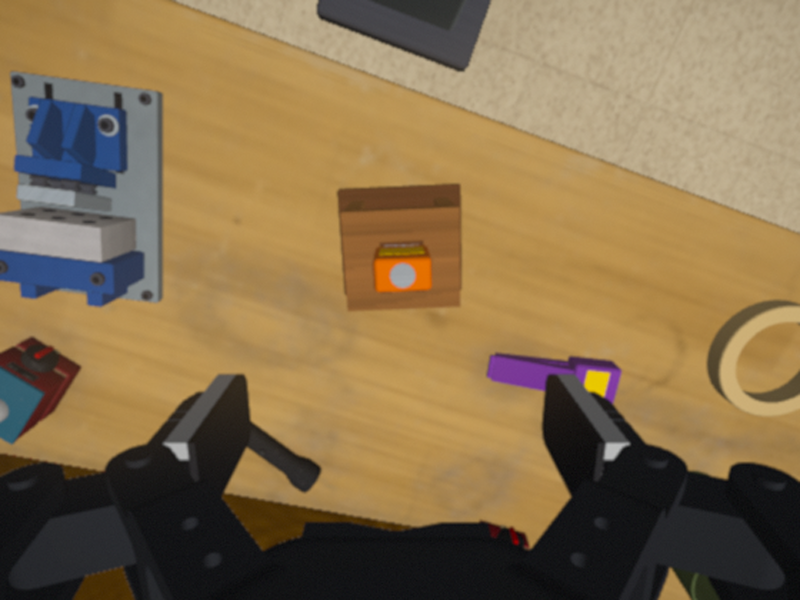

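The jig view shows base corners near (322,128), (465,123), (467,332) and (332,337), with the block top at about (346..453, 270..304) and the stop on the robot side. The wedge view shows the head top at about (375..431, 260..292). Its yellow patch faces the robot, the same way as the stop. I'll enlarge both for corner picking.

```bash
python3 - <<'E'
import cv2, numpy as np
a=cv2.imread("pics/jig_raw.png")[80:245,215:335]; b=cv2.imread("pics/wedge_raw.png")[120:220,230:330]
f=lambda x,k:cv2.resize(x,None,fx=k,fy=k,interpolation=cv2.INTER_CUBIC)
a=f(a,3.6); b=f(b,3.6); o=np.zeros((594,800,3),np.uint8); o[:a.shape[0],:432]=a; o[:360,436:796]=b
cv2.imwrite("pics/crop.png",o)
E
```

```text
(no output)
```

View pics/crop.png

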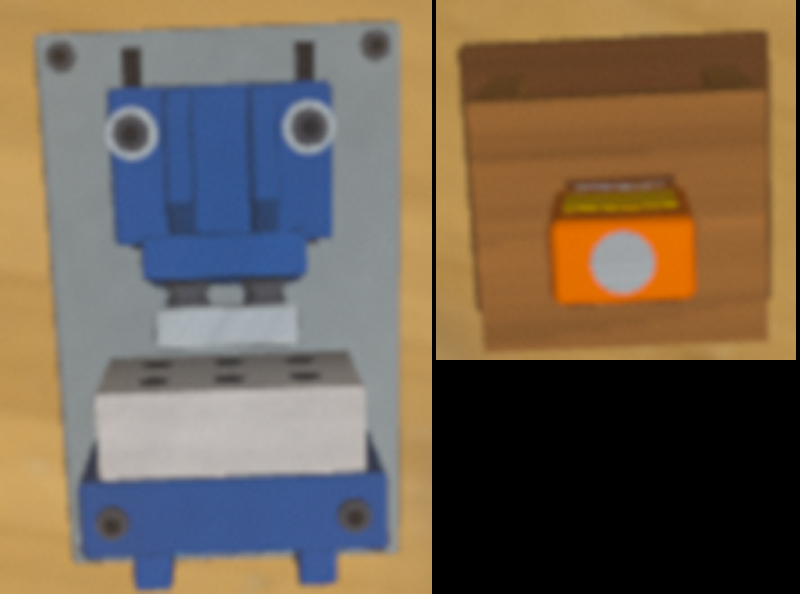

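```bash
cat > meas.py <<'E'
from h import *
import pickle
D=pickle.load(open("D.pkl","rb"))
def q(n,pts,z,ou,ov):
    return np.array([px2w(D[n],(u+.5)/3.6-.5+ou,(v+.5)/3.6-.5+ov,z)[:2] for u,v in pts])
def show(n,P):
    e=[P[1]-P[0],P[2]-P[1],P[3]-P[2],P[0]-P[3]]
    print(n,"c",P.mean(0).round(4),"sides",[round(np.linalg.norm(x)*1000,1) for x in e],"ang",[round(np.degrees(np.arctan2(x[1],x[0])),1) for x in e])
blk=q("jig",[(95,393),(365,385),(365,473),(98,480)],.0628,215,80)
base=q("jig",[(36,35),(397,22),(398,552),(75,562)],.012,215,80)
stop=q("jig",[(157,310),(298,305),(298,344),(158,348)],.063,215,80)
head=q("wedge",[(117,222),(258,217),(258,299),(119,303)],.122,230,120)
rack=q("wedge",[(31,103),(330,90),(332,340),(49,350)],.08,230,120)
E
python3 - <<'E'
from meas import *
for n in ("blk","base","stop","head","rack"): show(n,globals()[n])
for yaw in (8.5,9,9.5,10,10.5):
    a=np.radians(yaw); R=np.array([[np.cos(a),-np.sin(a)],[np.sin(a),np.cos(a)]]); c=base.mean(0)
    print(yaw,((blk-c)@R*1000).round(1).tolist(),((stop-c)@R*1000).round(1).tolist())
E
```

```text
blk c [ 0.523 -0.131] sides [np.float64(75.8), np.float64(25.8), np.float64(76.4), np.float64(25.6)] ang [np.float64(101.2), np.float64(11.3), np.float64(-78.9), np.float64(-170.2)]
base c [ 0.4965 -0.1363] sides [np.float64(107.5), np.float64(168.1), np.float64(108.2), np.float64(167.9)] ang [np.float64(101.5), np.float64(11.8), np.float64(-78.6), np.float64(-168.4)]
stop c [ 0.493  -0.1369] sides [np.float64(38.8), np.float64(10.9), np.float64(38.9), np.float64(10.6)] ang [np.float64(101.5), np.float64(10.4), np.float64(-78.8), np.float64(-169.9)]
head c [0.4517 0.1131] sides [np.float64(33.7), np.float64(20.3), np.float64(33.8), np.float64(20.1)] ang [np.float64(111.0), np.float64(20.1), np.float64(-69.3), np.float64(-160.3)]
rack c [0.452  0.1131] sides [np.float64(79.5), np.float64(69.6), np.float64(79.6), np.float64(69.1)] ang [np.float64(111.4), np.float64(21.5), np.float64(-68.9), np.float64(-158.6)]
8.5 [[16.0, -36.9], [12.3, 38.8], [38.1, 40.0], [41.5, -36.3]] [[-7.9, -19.6], [-9.9, 19.2], [1.0, 19.6], [2.8, -19.3]]
9 [[15.6, -37.1], [12.7, 38.6], [38.5, 39.7], [41.2, -36.7]] [[-8.0, -19.5], [-9.8, 19.3], [1.1, 19.6], [2.6, -19.3]]
9.5 [[15.3, -37.2], [13.0, 38.5], [38.8, 39.3], [40.9, -37.1]] [[-8.2, -19.4], [-9.6, 19.4], [1.3, 19.5], [2.4, -19.3]]
10 [[15.0, -37.3], [13.4, 38.4], [39.2, 39.0], [40.6, -37.4]] [[-8.4, -19.4], [-9.4, 19.5], [1.5, 19.5], [2.3, -19.3]]
10.5 [[14.7, -37.4], [13.7, 38.3], [39.5, 38.7], [40.2, -37.8]] [[-8.5, -19.3], [-9.3, 19.5], [1.6, 19.5], [2.1, -19.3]]
```

Sizes check out: block 76×25.6, base 108×168, head and rack concentric. Jig yaw is about 11.2° and wedge yaw about 21°. Now the grasp, then carry it to above the slot.

```bash
cat >> meas.py <<'E'
W=np.array([.452,.1131]); qw=quat(np.radians(111.1)); YJ=11.2
jx=np.array([np.cos(np.radians(YJ)),np.sin(np.radians(YJ))]); jy=np.array([-jx[1],jx[0]]); qj=quat(np.radians(90+YJ))
S=jx*((blk.mean(0)@jx)-.0252)+jy*(stop.mean(0)@jy)   # wedge origin to start it in the slot
E
python3 - <<'E'
from meas import *
import pickle
print("S",S)
ctrl.move_ptp([*W,.16],qw); ctrl.move_linear([*W,.096],max_speed=.1)
f0=np.array(telemetry.get_force())
ctrl.gripper_to(.03,60); print("w",telemetry.get_grip_width(),telemetry.get_gripper_force(),f0,telemetry.get_force())
ctrl.move_linear([*W,.19],max_speed=.12)
print("w",telemetry.get_grip_width(),telemetry.get_force())
ctrl.move_ptp([*S,.185],qj); ctrl.sleep(.3)
D["held"]=eyes.camera_model("wrist"); im=eyes.read_camera("wrist"); pickle.dump(D,open("D.pkl","wb"))
cv2.imwrite("pics/held.png",cv2.resize(im[110:410,80:480,::-1],(800,600),interpolation=cv2.INTER_CUBIC))
print(telemetry.get_clock(),telemetry.get_tool_pos(),telemetry.get_force())
E
```

```text
S [ 0.49824542 -0.13582965]
w 0.03534388754210208 59.18658435344696 [-0.8557369  -0.53184536  0.72798144] [-2.15817039 -0.21816203  5.6097892 ]
w 0.035572257846463604 [-0.18599682  0.39392425 -1.13362449]
8.2167 [ 0.49839424 -0.1351009   0.18511643] [ 0.03524538  0.32145618 -0.99859589]
```

View pics/held.png

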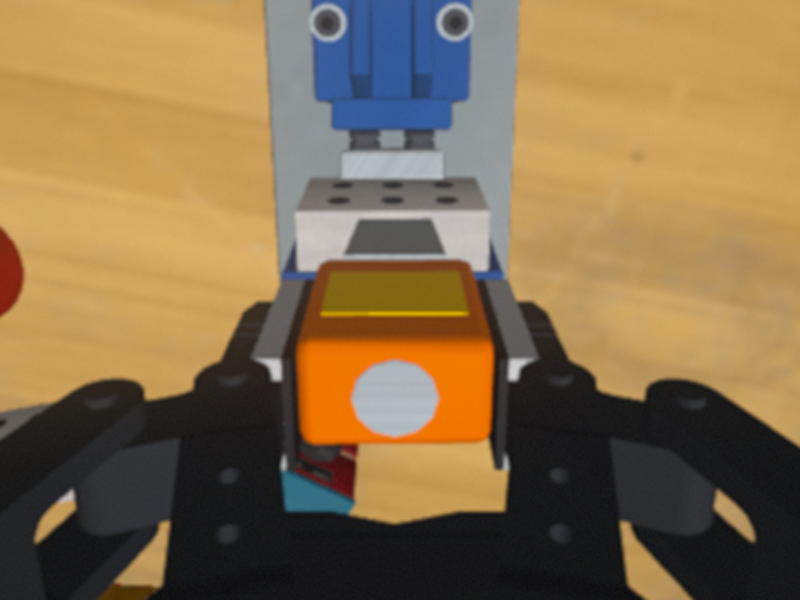

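The held view shows the head square in the pads, tip edge at crop (396,219), block top front edge at row ~210 and stop slot edge at row ~178. I'll compare tip and slot along jig x from this view.

```bash
python3 - <<'E'
from meas import *
m=D["held"]; P=np.array(telemetry.get_tool_pos())
f=lambda u,v,z:(lambda X:(((X[:2]-S)@jx*1e3).round(1),((X[:2]-S)@jy*1e3).round(1)))(px2w(m,u/2+80-.25,v/2+110-.25,z))
print("tool",(P[:2]-S)@jx*1e3,(P[:2]-S)@jy*1e3)
print("tip (x 4.5 exp)",f(396,219,P[2]-.086),f(360,219,P[2]-.086),f(433,219,P[2]-.086))
print("block front (12.5 exp)",f(297,211,.0628),f(490,209,.0628),"back",f(297,270,.0628),f(490,268,.0628))
print("stop",f(341,178,.063),f(443,178,.063))
print("head top",f(300,338,P[2]+.026),f(492,338,P[2]+.026),f(300,443,P[2]+.026),f(492,443,P[2]+.026))
E
```

```text
tool 0.28753296128840083 0.6859721663979842
tip (x 4.5 exp) (np.float64(3.8), np.float64(1.1)) (np.float64(3.8), np.float64(-10.9)) (np.float64(3.8), np.float64(13.5))
block front (12.5 exp) (np.float64(12.7), np.float64(-37.2)) (np.float64(11.9), np.float64(37.7)) back (np.float64(37.4), np.float64(-38.1)) (np.float64(36.5), np.float64(38.7))
stop (np.float64(-0.6), np.float64(-19.8)) (np.float64(-0.6), np.float64(19.2))
head top (np.float64(-12.0), np.float64(-16.0)) (np.float64(-12.0), np.float64(17.3)) (np.float64(9.2), np.float64(-16.7)) (np.float64(9.2), np.float64(18.2))
```

Tip is centred in the slot (nose 3.8–7.8, slot −0.6–12.3). Next: lower 10 mm in, bring the straight side against the block until it is home, then descend to first contact.

```bash
cat >> meas.py <<'E'
def F(n=4):
    a=[]
    for _ in range(n): a.append(telemetry.get_force()); ctrl.sleep(.02)
    return np.mean(a,0)
E
python3 - <<'E'
from meas import *
t=telemetry.get_clock
ctrl.sleep(.2); F0=F(8)
def rd():
    f=F()-F0; return f[:2]@jx,f[:2]@jy,f[2]
ctrl.move_linear([*S,.155],max_speed=.06)
c=S.copy(); z=.155
while z>.1385:
    z-=.004; ctrl.move_linear([*c,z],max_speed=.03); r=rd(); 
    if np.abs(r).max()>6: break
print("down",z,np.round(r,1),t())
if z<=.1395:
    for i in range(12):
        c=c+jx*.0004; ctrl.move_linear([*c,z],max_speed=.01); r=rd(); print("x",i,np.round(r,1))
        if r[0]<-7: break
    if r[0]<-7:
        c=c-jx*.0003
        while z>.105:
            z-=.0015; ctrl.move_linear([*c,z],max_speed=.02); r=rd(); print(round(z,4),np.round(r,1))
            if r[2]>5 or abs(r[0])>18: break
p=telemetry.get_tool_pos(); print(t(),z,p,(np.array(p[:2])-S)@jx)
E
```

```text
down 0.13499999999999998 [ 0.4 -0.4 -0. ] 10.95
x 0 [-0.3 -0.2 -0.3]
x 1 [-0.7 -0.2 -0.4]
x 2 [0.1 0.1 0. ]
x 3 [ 0.1 -0.4 -0. ]
x 4 [-1.1 -0.2  0.3]
x 5 [-2.4 -0.5  1.3]
x 6 [-3.1 -0.3  2. ]
x 7 [-4.2 -0.1  3. ]
x 8 [-5.2 -0.6  4. ]
x 9 [-6.6 -0.6  4.3]
x 10 [-7.8 -0.8  4.7]
0.1335 [-6.3 -0.9  2.2]
0.132 [-6.  -0.7  1.8]
0.1305 [-6.1 -0.9  1.4]
0.129 [-6.  -0.8  1.6]
0.1275 [-6.1 -1.   2.1]
0.126 [-6.4 -0.6  1.7]
0.1245 [-6.3 -0.3  1.3]
0.123 [-6.8 -1.2  3.2]
0.1215 [-8.  -0.1  8. ]
17.2833 0.12149999999999997 [ 0.5013914  -0.13511109  0.12164841] 0.0032256348855374114
```

Contact came at ~27 mm depth, close to the ~25 mm predicted from the picture. Next, release the wedge, close the fingers above the head and press down with force feedback.

```bash
python3 - <<'E'
from meas import *
t=telemetry.get_clock
c=S+jx*.0033+jy*.0004
ctrl.gripper_to(.062); 
ctrl.move_linear([*c,.178],max_speed=.1)
ctrl.gripper_to(0.0,20); ctrl.sleep(.3); F0=F(8); print(t(),F0)
z=.162; ctrl.move_linear([*c,z],max_speed=.05); mx=0
for i in range(60):
    r=F(3)-F0; mx=max(mx,r[2])
    if i==0 or r[2]>1.5: print(round(z,4),np.round([r[:2]@jx,r[:2]@jy,r[2]],1))
    if r[2]>=20.8 or z<.12 or t()>38: break
    z-=.0008 if r[2]<1.5 else .0004 if r[2]<13 else .0002 if r[2]<18 else .0001
    ctrl.move_linear([*c,z],max_speed=.01)
print("end",t(),z,telemetry.get_tool_pos())
E
```

```text
19.4167 [0.11235321 0.18109391 0.3678528 ]
0.162 [-0.7 -0.5 -0.6]
0.1548 [-1.   0.1  4.3]
0.1544 [-2.1  0.3  8. ]
0.154 [-2.4  0.9 10.9]
0.1536 [-3.1  1.1 14.4]
0.1534 [-2.6  0.7 15.7]
0.1532 [-3.6  0.5 16.7]
0.153 [-4.2  0.8 18.7]
0.1529 [-3.7  0.6 19.6]
0.1528 [-4.2  1.2 20.4]
0.1527 [-4.1  0.6 21.2]
end 25.3333 0.15270000000000003 [ 0.50250866 -0.13526215  0.15469137]
```

```bash
python3 - <<'E'
from meas import *
t=telemetry.get_clock; c=S+jx*.0033+jy*.0004; b=np.array([0,0,.37])
ctrl.sleep(.3); f=F(8); print(f)
z=.1527
while F(8)[2]-.37<21.3 and z>.1521:
    z-=.0001; ctrl.move_linear([*c,z],max_speed=.01)
print(z,F(8),telemetry.get_tool_pos())
ctrl.move_linear([*c,.20],max_speed=.06)
v=c-jx*.02
ctrl.move_linear([*v,.29],max_speed=.15); ctrl.sleep(.3)
D["fin"]=eyes.camera_model("wrist"); import pickle; pickle.dump(D,open("D.pkl","wb"))
im=eyes.read_camera("wrist")
cv2.imwrite("pics/fin.png",cv2.resize(im[40:340,80:480,::-1],(800,600),interpolation=cv2.INTER_CUBIC)); print(t(),telemetry.get_force())
E
```

```text
[-4.75651766  0.04361267 21.38794396]
0.1526 [-4.57369724  0.11798096 22.19126958] [ 0.50254533 -0.13530035  0.15465612]
28.475 [-0.11521476 -0.11310714 -0.19013895]
```

View pics/fin.png

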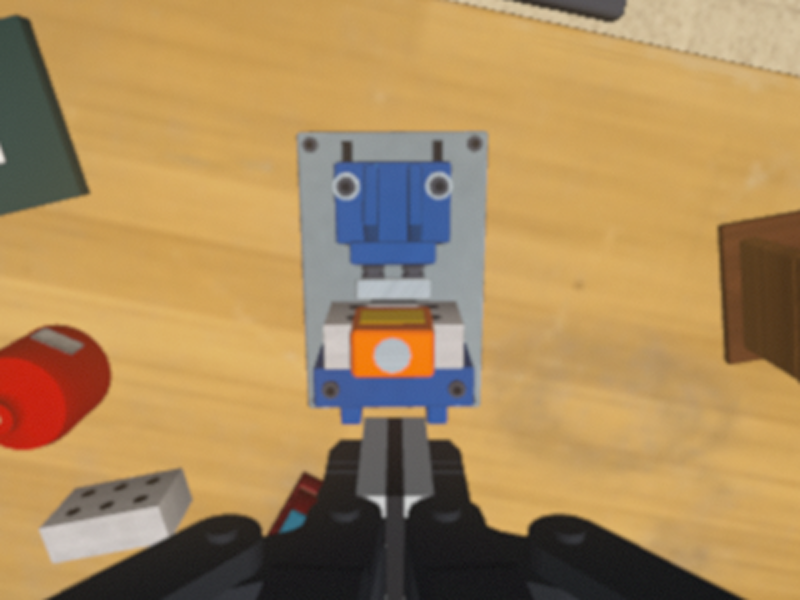

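The final view shows the wedge upright in the slot with its head at (392,340). The yellow patch faces the stop, and the block is square with its back edge (row ~367) on the fence. One numerical check before handing in.

```bash
python3 - <<'E'
from meas import *
m=D["fin"]
f=lambda u,v,z:(lambda X:[round(float((X[:2]-S)@jx*1e3),1),round(float((X[:2]-S)@jy*1e3),1)])(px2w(m,u/2+80-.25,v/2+40-.25,z))
print("head top",[f(u,v,.1465) for u,v in((352,330),(433,329),(433,377),(353,377))])
print("block front/back",[f(u,v,.0628) for u,v in((323,325),(464,322),(464,366),(324,368))])
print("stop",f(357,297,.063),f(431,296,.063))
E
```

```text
head top [[-7.2, -17.2], [-7.6, 16.4], [13.6, 16.7], [13.5, -17.2]]
block front/back [[14.1, -38.0], [12.4, 38.0], [37.5, 38.7], [38.6, -38.2]]
stop [-1.5, -19.4] [-2.0, 20.0]
```

```bash
python3 -c "
from station import ticket,telemetry
print(telemetry.get_clock(),ticket.close_job())"
```

```text
the job is handed in; nothing more can be done
28.475 None
```

I put the wedge in the slot, yellow patch towards the stop, and pressed it to about 22 N. It holds the block against the fence with the gripper clear, and I handed the job in at 28.5 s; the result wasn't reported back.

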